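Set and clamp the prop leg of a tablet stand

TASK

Pull the sprung prop leg of the tablet stand out until its pointer stands level with the marker clip on the rail, with the cam lever still open. Then, holding the leg there, squeeze the cam lever fully shut against the leg's upright fin. Finish while still holding leg and lever pinched together at the mark, and leave the mug, spice jar, pepper mill and lemon where they are.

Things in the scene. Friction and masses are not known exactly. Their poses are not given: they have to be found in the camera images.
- stand: Aluminium tablet stand, fixed. Origin on the worktop under the rail; x runs along it the way the leg pulls out, z up. Rail 400 long (x -230 to 170), 80 wide, top 12 mm above the worktop. A sloping rest with a black tablet, 200 wide, 180 high, stands at the inner end (x -200, its top at x -150). A wall cabinet hangs 0.47 m above the worktop to the far right: go round it.
- leg (a joint): How far the steel prop leg is pulled out along the stand's x axis, m: 0 fully in, 0.105 fully out. A spring draws it in with about 3 N at 0 and 5.6 N fully out (friction about 1 N), so it runs back whenever nothing holds it.
- leg_grip (a point): Point on the leg between fin and lever, where the two, 18 mm thick together when shut, are to be pinched across the stand's y; 45 mm above the worktop, axes as the stand's, travels with the leg. The leg's bar beneath is 34 wide, its top 20 mm above the worktop; beside it the rail's top is at 12 mm.
- cross_plate (a point): Middle of the inner face of the upright cross plate at the outer end of the leg's fin. Fin: upright plate along x, 85 long, 8 thick, 19 to 71 mm above the worktop, its -y face 9 mm to the -y side of leg_grip. Cross plate: 120 wide in y, 8 thick, 20 to 65 mm above the worktop, this face 12 mm ahead (+x) of leg_grip. Fingers put down astride the fin can push the leg out by this plate with their sides (open them less than its width).
- lever (a joint): Opening of the cam lever, rad: 0 fully shut (flat along the fin on its +y side), at most 0.45; starts open by 0.30 to 0.38. It stays where it is left; about 3 N at its tip moves it.
- lever_tip (a point): Free end of the cam lever, 42 mm above the worktop, in the middle of the blade's thickness (the blade ends 4 mm beyond); carried by the leg. It is 74 mm from the lever's upright hinge. Shut, it is 6 mm ahead (+x) of leg_grip and 5 mm to its +y side; at the start it stands 22 to 28 mm farther out to +y.
- lever_hinge (a point): Upright hinge of the cam lever at the fin's inner end, 68 mm behind leg_grip and 5 mm to its +y side, 45 mm above the worktop. The lever's steel blade is 8 thick, from 26 to 58 mm above the worktop.
- leg_pointer (a point): Tip of the small pointer, a 4 mm thick pin on the -y side of the leg, 42 mm ahead (+x) of leg_grip, 16 mm above the worktop; travels with the leg.
- mark (a point): Middle of the ridge (8 mm wide along the rail) of the small dark saddle clip on the -y edge of the rail, beside which the pointer is to stand, 16 mm above the worktop; axes as the stand's. The clip does not move; it asks for the leg to be 40 to 88 mm out.
- mug_c: White mug, 80 across, 98 high, a bystander; origin under its middle.
- spice_0: Spice jar, 41 across, 105 high, a bystander; origin under its middle.
- pepper_mill: Wooden pepper mill, 58 across, 170 high, a bystander; origin under its middle.
- lemon: Lemon, 71x53x51, a bystander; origin under its middle.

How it is judged (in metres and radians):
On the way, in this order (a step that is already met when the one before it is completed fails the run):
1. the leg is pulled out and held with its pointer at the mark, the lever still open (x of leg_pointer in the frame of mark between -0.004 and 0.004 m and value of joint lever above 0.2 rad), for 0.3 s.
2. the lever is shut with the leg still at the mark (x of leg_pointer in the frame of mark between -0.004 and 0.004 m and value of joint lever below 0.06 rad), for 0.2 s.
At the end, for the whole second after the job is handed in: The pointer is within 4 mm of the middle of the marker's ridge along the rail, the lever is shut (less than 0.06 rad), the leg is still, and the fingers still pinch the leg's fin and the lever with more than 1 N each (all of step 2 and contact force between the fingers and leg_c5 above 1 N and (contact force between the fingers and lever_c2 above 1 N or contact force between the fingers and lever_c3 above 1 N) and velocity of joint leg between -0.01 and 0.01 m/s); the arm keeps its last pose, push and grip.
It fails at once if the mug knocked or pushed away (distance of mug_c from where it was at the start of the episode above 0.02 m).
It fails at once if the spice jar knocked or pushed away (distance of spice_0 from where it was at the start of the episode above 0.02 m).
It fails at once if the pepper mill knocked or pushed away (distance of pepper_mill from where it was at the start of the episode above 0.02 m).
It fails at once if the lemon knocked or pushed away (distance of lemon from where it was at the start of the episode above 0.02 m).
It fails at once if the cam lever swung shut while the leg's pointer is away from the mark (more than 8 mm) (value of joint lever below 0.12 rad and not (x of leg_pointer in the frame of mark between -0.008 and 0.008 m)).
It also fails if it takes over 38 s, if anything falls off the work surface, if the arm or the gripper's body presses on something with over 40 N, if the wrist force passes 120 N, or if a joint passes its speed limit or range.

ROBOT

A 6-joint arm with a two-finger parallel gripper is mounted at the origin on a cart in front of the work surface, level with it; the furniture and walls round the work are solid. World frame = base frame: x ahead of the robot, y to its left, z up, the work surface at z = 0. Lengths are in mm, angles in degrees, forces in N, time in s.
With the tool pointing down it reaches from about 350 to 850 mm from the base axis. Payload 8.1 kg.
Tool frame: the origin (TCP) lies between the finger pads; the fingertips stand 25 mm ahead of it and the grasp point (between the pads) lies 6 mm ahead of it (r.tcp_to_tips is the distance from the TCP to the fingertips, in mm); z points along the fingers, y is the line along which they close (so a half turn about z gives the same grasp; the last joint's range is limited). The gripper opens to 85 mm and grips with 20 to 120 N. Pads are 22 mm wide; open, the fingers measure 114 mm over their backs; the gripper's body (76 mm by 85 mm) begins 54 mm behind the grasp point. The pads swing forward as they close: fully open they stand 13 mm farther back than shut.
Start: joints at [60.596, 7.471, 85.268, -0, 87.261, -4.893], TCP at [248.902, 545.943, 256.292] pointing down, gripper open.
Joint ranges: [-169.43, 169.43], [-51.17, 129.36], [1.28, 143.12], [-76.62, 256.62], [0, 156.53], [-152.29, 152.29]. Speed limits (degrees/s): [136.94, 136.94, 159.86, 180, 180, 180].

INTERFACE

Orientations are given as [roll, pitch, yaw] about the fixed x, y, z axes, in that order (R = Rz(yaw) Ry(pitch) Rx(roll)).
In Python, from bench import r gives the robot as it stands.
- The arm moves only by the tool apply_moves, never from a script. Its arguments are lists of equal length, an entry for each row: "angular": the turn, a rotation vector about the world's x, y, z in units of 8 degrees (1.0 is 8 degrees), a list of three; "travel": the shift along the world's x, y, z in units of 40 mm (1.0 is 40 mm), a list of three; "jaw": the opening, from 0 (shut) to 1 (fully open). A call has 1 to 20 rows; each row shifts and turns the commanded pose from where the row before left it; what a row does not reach is not made up. A row lasts 1/8 s, in which the tool goes at most 62.5 mm and 10.7 degrees, less where a joint would pass 70% of its speed; a pose out of reach is approached as far as the arm can. A call is refused whole if a number of a shift passes 1 or a number of a turn 1, either way. A call with a gripper value outside its range is refused whole. The fingers move at their own pace and stop on an object; "force" is the grip in N (left out, the last holds). Time passes only in rows, so rows that do not move let the fingers close. It gives the time, the measured TCP pose, the force, the opening and the grip force at its end, in the units of the state.
- r.sense(): the state, without advancing time (a new reading comes with each control period).
- r.snapshot(name): name is "side" or "top"; returns a dict with "color" (400x640x3 uint8, red, green, blue), "fx", "fy", "cx", "cy" (pixels), "R" (3x3) and "t" (3): a world point X has camera coordinates R X + t. Camera axes: x right, y down, z forward; pixel columns grow to the right and rows downward; lengths in mm; the calibration is good to about 2 mm. A picture is of the moment at which its call begins. There is no depth.
- r.hand_in(): hands the job in; it is judged then, once.
The state is a dict: "time": time; "joint_pos": joint angles; "qd": joint speeds; "joint_efforts": joint torques, N m; "tool_pos": TCP position; "tcp_rot": TCP orientation; "ft_force": force on the tool from outside, world axes, zero at the start; "wrist_torque": the same for the moment, N m; "finger_gap": finger opening in mm; "grip_force": force on a finger pad.
Only numpy, scipy, OpenCV 4.12 (cv2) and the standard library are available. Lean on these libraries where they do the work, as an engineer would, in place of code of your own. Each camera call takes 0.05 s, during which the arm holds its last target. There are 200 camera calls.

## Working session

There is one attempt and no reset: what is moved stays moved. The work goes in short steps, Python scripts to look and compute and a tool call to move; the robot and the scene stay as the last step left them, time stands still between calls to the robot, and variables do not carry over. Pictures are saved under pics/ and viewed, at most 10 in all, crops included, and the job is handed in when it is done.

Besides the shell and the picture viewer there is one more tool, called after "Call:" as name(argument=value, ...) on one line, values as JSON. apply_moves: Moves the arm, as the interface text tells. Its arguments: {"type":"object","properties":{"angular":{"type":"array"},"travel":{"type":"array"},"jaw":{"type":"array"},"force":{"type":"number"}},"required":["angular","travel","jaw"]}

```bash
mkdir -p pics; ls
python3 - <<'E'
from bench import r
import cv2,pickle
print(r.sense())
for n in("top","side"):
    s=r.snapshot(n); cv2.imwrite(f"pics/{n}0.png",s["color"][:,:,::-1]); pickle.dump(s,open(f"{n}0.pkl","wb"))
    print(n,s["fx"],s["fy"],s["cx"],s["cy"],s["R"],s["t"])
E
```

```text
pics
{'time': 0.0, 'joint_pos': array([ 6.05976247e+01,  7.51408867e+00,  8.53291157e+01, -9.00806902e-04,
        8.72615291e+01, -4.89323199e+00]), 'qd': array([ 0.01910725,  0.06268108, -0.04887384,  0.11146186, -0.13322443,
        0.064753  ]), 'joint_efforts': array([ 1.22539899e-03, -5.69390881e+01, -5.00566542e+01, -9.65839104e-05,
        1.42622300e-02,  2.57358482e-05]), 'tool_pos': array([248.64249357, 545.5054562 , 255.2565842 ]), 'tcp_rot': array([-1.79895572e+02, -8.03725806e-03,  1.55490893e+02]), 'ft_force': array([-0.03260463,  0.91270975, -0.37064982]), 'wrist_torque': array([-0.02686871, -0.03315816,  0.08693035]), 'grip_force': 0.0, 'finger_gap': 85.44642565323322}
top 459.8205927075913 459.8205927075913 318.8676431781344 195.5353805491859 [[-0.02768622 -0.99943062  0.01928474]
 [-0.99340231  0.02536114 -0.11184218]
 [ 0.11128941 -0.02225399 -0.99353884]] [ 205.20578404  516.12097829 1001.03657398]
side 441.4092264253864 441.4092264253864 319.81807232403895 203.7202260126721 [[-0.66806991  0.74409631 -0.00180766]
 [ 0.64098069  0.57425267 -0.5092913 ]
 [-0.37792372 -0.34140087 -0.8605923 ]] [ 210.98969403 -419.67353942 1368.68143425]
```

View pics/top0.png

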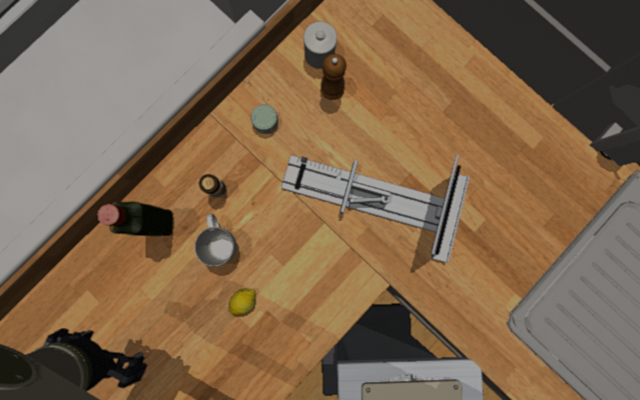

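View pics/side0.png

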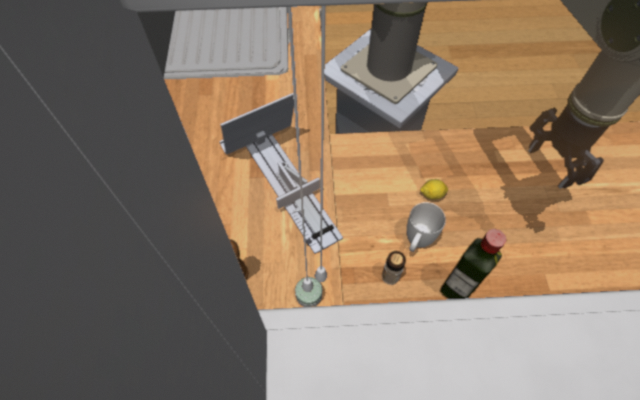

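The top view shows the rail from (290,172) to (465,215), with its pull-out direction to the left. The cross plate is at about (349,187), the tablet at (450,210), the mug at (215,245), the spice jar at (211,185) and the lemon at (242,301). I'll enlarge both views.

Run:
```python
import cv2
a=cv2.imread("pics/top0.png")[145:265,275:475]; cv2.imwrite("pics/top0c.png",cv2.resize(a,None,fx=4,fy=4,interpolation=cv2.INTER_CUBIC))
a=cv2.imread("pics/side0.png")[120:260,210:350]; cv2.imwrite("pics/side0c.png",cv2.resize(a,None,fx=4,fy=4,interpolation=cv2.INTER_CUBIC))
```

```text
(no output)
```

View pics/top0c.png

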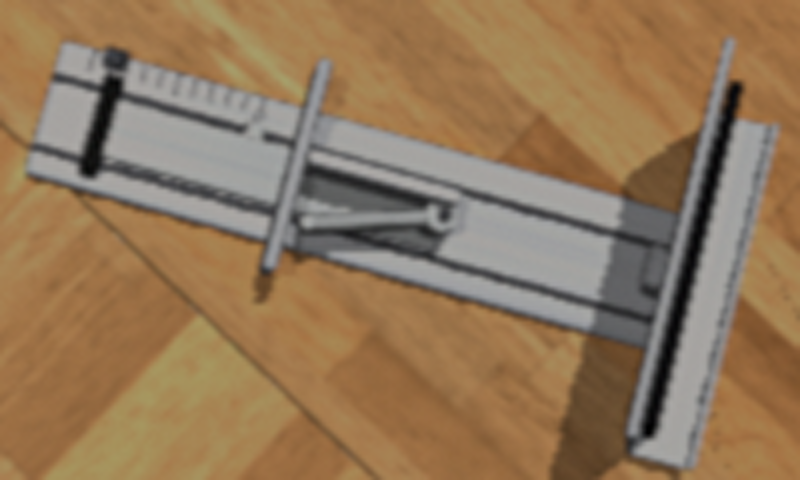

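View pics/side0c.png

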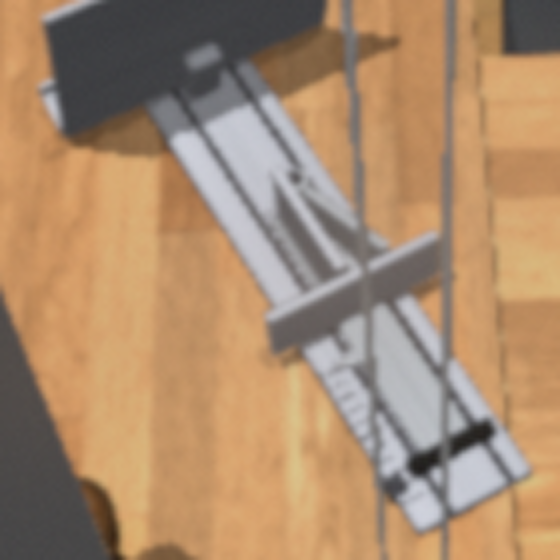

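The crop shows the dark clip at (116,58), the pointer tip at about (258,120), the cross plate from (325,62) to (268,268), the hinge at (440,215) and the lever tip at about (303,222). In the side crop the clip is at (395,487) and the pointer at about (350,358).

```bash
cat > h.py <<'E'
import numpy as np,pickle
S={n:pickle.load(open(n+"0.pkl","rb")) for n in("top","side")}
def ray(n,u,v,z):
    s=S[n];R=np.array(s["R"]);c=-R.T@np.array(s["t"]);d=R.T@np.array([(u-s["cx"])/s["fx"],(v-s["cy"])/s["fy"],1]);return c+d*(z-c[2])/d[2]
def tc(u,v,z): return ray("top",275+u/4-.375,145+v/4-.375,z)
def sc(u,v,z): return ray("side",210+u/4-.375,120+v/4-.375,z)
def tri(a,b):
    A=[];B=[]
    for n,p in(("top",a),("side",b)):
        s=S[n];K=np.array([[s["fx"],0,s["cx"]],[0,s["fy"],s["cy"]],[0,0,1]]);P=K@np.c_[s["R"],s["t"]]
        for i in(0,1): q=P[i]-p[i]*P[2];A.append(q[:3]);B.append(-q[3])
    return np.linalg.lstsq(np.array(A),np.array(B),rcond=None)[0]
def proj(n,X):
    s=S[n];c=np.array(s["R"])@X+s["t"];return np.array([s["fx"]*c[0]/c[2]+s["cx"],s["fy"]*c[1]/c[2]+s["cy"]])
E
python3 - <<'E'
from h import *
np.set_printoptions(precision=1,suppress=True)
a=tc(62,42,12);b=tc(28,175,12);print("rail end",a,b,np.linalg.norm(a-b))
c=tc(775,125,0);d=tc(690,467,0);print("tablet base",c,d)
print("side rail end",sc(428,532,12),sc(530,472,12))
print("mark top/side",tc(116,58,19),sc(395,487,19)); print("pointer",tc(258,120,16),sc(350,358,16))
for p in((325,62),(268,268)):print("plate top",tc(*p,65))
print("plate side",sc(270,325,65),sc(440,238,65))
print("hinge",tc(440,215,58),"tip",tc(303,222,58))
print("side hinge",sc(292,178,58))
print("lamp",tri((264,118),(309,291)),"mug",tri((215,246),(426,225)),"spice",tri((210,184),(397,259)))
print("bottle",tri((113,215),(493,240)),"lemon",ray("top",242,301,25))
print("tablet top edge",tc(730,40,180),tc(632,440,180))
E
```

```text
rail end [617.8 254.2  12. ] [541.6 275.1  12. ] 78.99973228589184
tablet base [ 561.5 -157.4    0. ] [366.6 -96.2   0. ]
side rail end [613.4 257.1  12. ] [543.5 276.4  12. ]
mark top/side [606.4 223.5  19. ] [607.2 225.2  19. ]
pointer [569.3 143.8  16. ] [559.8 143.5  16. ]
plate top [592.5 109.6  65. ]
plate top [481.2 144.4  65. ]
plate side [594.1 113.6  65. ] [480.4 147.3  65. ]
hinge [508.1  49.4  58. ] tip [506.2 124.1  58. ]
side hinge [505.4  44.3  58. ]
lamp [699.9 311.6  31.8] mug [414.9 414.6  70.1] spice [541.7 419.4 101.5]
bottle [470.3 548.6 260.8] lemon [295. 365.  25.]
tablet top edge [576.9 -74.4 180. ] [386.9 -16.2 180. ]
```

```bash
cat > fit.py <<'E'
from h import *
from scipy.optimize import least_squares
import cv2
from bench import r
np.set_printoptions(precision=2,suppress=True)
def W(p,X):
    c,s=np.cos(p[2]),np.sin(p[2]);return np.array([p[0]+c*X[0]-s*X[1],p[1]+s*X[0]+c*X[1],X[2]])
def pts(p):
    g=p[3]; a=p[4]  # grip x
    return dict(e1=(170,-40,12),e2=(170,40,12),mark=(p[5],-40,19),ptr=(g+42,-27,18),p1=(g+16,-60,65),p2=(g+16,60,65),
      hinge=(g-68,5,58),tip=(g-68+78*np.cos(a),5+78*np.sin(a),58))
T=dict(e1=(62,42),e2=(28,175),mark=(116,58),p1=(325,62),p2=(268,268),hinge=(440,215),tip=(300,222))
Q=dict(e1=(428,532),e2=(530,472),p1=(270,325),p2=(440,238),mark=(395,487))
def res(p):
    P=pts(p);o=[]
    for D,n,ox,oy in((T,"top",275,145),(Q,"side",210,120)):
        for k,(u,v) in D.items():
            d=proj(n,W(p,P[k]))-[ox+u/4-.375,oy+v/4-.375]
            if k in("hinge",): d=d*.5
            if k=="mark": d=d@np.array([[.97],[.25]]) if n=="top" else d
            o+=list(d)
    return np.array(o)
f=least_squares(res,[540,110,1.29,8,.33,135],loss="soft_l1");p=f.x
print("pose",p,"yaw",np.degrees(p[2]),"lever",p[4],"leg out needed",p[5]-p[3]-42)
print(f.fun)
for k,v in pts(p).items():print(k,W(p,v))
print("grip",W(p,(p[3],0,45)),"goal grip",W(p,(p[5]-42,0,45)),"xdir",W(p,(1,0,0))[:2]-p[:2])
pickle.dump(p,open("p.pkl","wb"))
E
python3 fit.py
python3 - <<'E'
import sys;sys.path.insert(0,'.')
from bench import r
print(r.tcp_to_tips)
from h import *
for s in(.1,.2,.3,.4,.5,.6):
    X=np.array([927-227*s,551-239*s,964-932*s]);print(s,X,proj("top",X))
E
```

```text
pose [529.55 102.79   1.28  10.22   0.32 138.72] yaw 73.10576383359316 lever 0.31784268766009643 leg out needed 86.49269297659811
[ 0.19  0.23 -0.87  0.41 -0.36 -0.41 -0.91 -0.41  0.66  0.11  0.02 -0.57
  0.03 -2.12  0.24  1.   -0.62 -1.08 -0.62 -0.42 -0.63 -0.68 -0.09]
e1 [617.22 253.83  12.  ]
e2 [540.68 277.08  12.  ]
mark [608.13 223.9   19.  ]
ptr [570.56 144.91  18.  ]
p1 [594.58 110.45  65.  ]
p2 [479.76 145.32  65.  ]
hinge [507.97  48.96  58.  ]
tip [506.18 126.94  58.  ]
grip [532.52 112.57  45.  ] goal grip [557.65 195.33  45.  ] xdir [0.29 0.96]
25.0
0.1 [904.3 527.1 870.8] [-355.88807627 -758.25554568]
0.2 [881.6 503.2 777.6] [-128.91671014 -437.05063762]
0.3 [858.9 479.3 684.4] [  -3.25302627 -259.21414348]
0.4 [836.2 455.4 591.2] [  76.55496357 -146.27162355]
0.5 [813.5 431.5 498. ] [131.73402106 -68.18342947]
0.6 [790.8 407.6 404.8] [172.16096128 -10.97210878]
```

The joint fit is consistent to about 1 px: rail width 80, pointer at the leg offset, lever open about 0.32 rad, leg about 86 mm out to the mark (40–88 allowed). Next I move above the fin at a safe height.

Call:
apply_moves(angular=[[0, 0, -0.736], [0, 0, -0.736], [0, 0, -0.736], [0, 0, -0.736], [0, 0, -0.736], [0, 0, -0.736], [0, 0, -0.736], [0, 0, -0.736], [0, 0, -0.736], [0, 0, -0.736], [0, 0, -0.736], [0, 0, -0.736], [0, 0, -0.736], [0, 0, -0.736], [0, 0, 0], [0, 0, 0]], travel=[[0.5, -0.78, 0], [0.5, -0.78, 0], [0.5, -0.78, 0], [0.5, -0.78, 0], [0.5, -0.78, 0], [0.5, -0.78, 0], [0.5, -0.78, 0], [0.5, -0.78, 0], [0.5, -0.78, 0], [0.5, -0.78, 0], [0.5, -0.78, 0], [0.5, -0.78, 0], [0.5, -0.78, 0], [0.5, -0.78, 0], [0, 0, 0], [0, 0, 0]], jaw=[1, 1, 1, 1, 1, 1, 1, 1, 1, 1, 1, 1, 1, 1, 1, 1], force=30)

```text
time: 2.1
tool_pos: [528.5, 109.3, 255.8]
tcp_rot: [-179.9, 0.0, 73.1]
ft_force: [-0.7, -0.0, 0.0]
finger_gap: 85.9
grip_force: 0.0
```

Call:
apply_moves(angular=[[0, 0, 0], [0, 0, 0], [0, 0, 0], [0, 0, 0], [0, 0, 0], [0, 0, 0], [0, 0, 0]], travel=[[0, -0.05, -0.7], [0, 0, -0.8], [0, 0, -0.8], [0, 0, -0.8], [0, 0, -0.8], [0, 0, 0], [0, 0, 0]], jaw=[1, 1, 1, 1, 1, 1, 1])

```text
time: 2.98
tool_pos: [529.3, 107.9, 101.6]
tcp_rot: [179.9, -0.0, 73.1]
ft_force: [-0.5, 1.8, 1.2]
finger_gap: 85.3
grip_force: 0.0
```

Run:
```python
from bench import r
import cv2,numpy as np
A=[]
for n,(x,y) in(("top",(290,120)),("side",(220,120))):
    a=r.snapshot(n)["color"][y:y+130,x:x+130,::-1]; A.append(cv2.resize(a,(400,400),interpolation=cv2.INTER_CUBIC))
cv2.imwrite("pics/b.png",np.hstack(A)); print(r.sense()["tool_pos"])
```

```text
[530.11818767 107.6405217  102.35547207]
```

View pics/b.png

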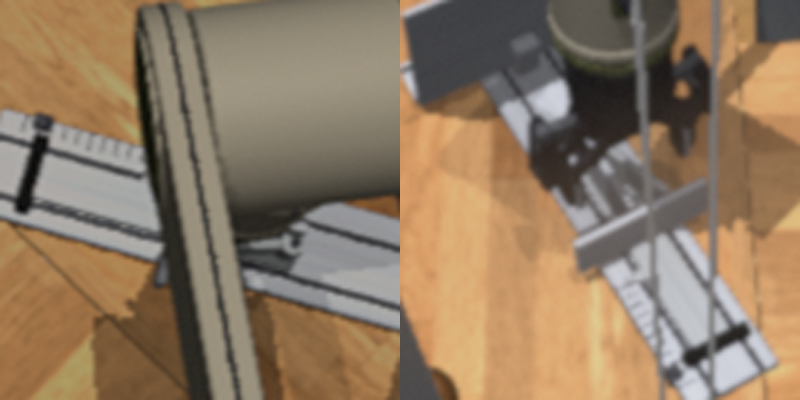

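The side view (right half) shows the fingers open astride the fin and lever, clear behind the cross plate (plate at about (640,225), fingers at about (560,160) and (690,130)). Now I lower them.

Call:
apply_moves(angular=[[0, 0, 0], [0, 0, 0], [0, 0, 0], [0, 0, 0], [0, 0, 0]], travel=[[0, 0, -0.4], [0, 0, -0.4], [0, 0, -0.3], [0, 0, 0], [0, 0, 0]], jaw=[1, 1, 1, 1, 1])

```text
time: 3.7
tool_pos: [529.0, 107.1, 56.3]
tcp_rot: [-180.0, 0.0, 73.1]
ft_force: [0.4, 1.2, 0.8]
finger_gap: 85.5
grip_force: 0.0
```

Call:
apply_moves(angular=[[0, 0, 0], [0, 0, 0], [0, 0, 0], [0, 0, 0], [0, 0, 0], [0, 0, 0], [0, 0, 0], [0, 0, 0], [0, 0, 0], [0, 0, 0], [0, 0, 0], [0, 0, 0], [0, 0, 0]], travel=[[0.036, 0.12, 0], [0.036, 0.12, 0], [0.0727, 0.239, 0], [0.0727, 0.239, 0], [0.0727, 0.239, 0], [0.0727, 0.239, 0], [0.0727, 0.239, 0], [0.0727, 0.239, 0], [0.0727, 0.239, 0], [0.036, 0.12, 0], [0.018, 0.06, 0], [0, 0, 0], [0, 0, 0]], jaw=[1, 1, 1, 1, 1, 1, 1, 1, 1, 1, 1, 1, 1])

```text
time: 5.32
tool_pos: [555.2, 190.6, 56.8]
tcp_rot: [179.9, 0.0, 73.0]
ft_force: [1.2, -5.2, 0.4]
finger_gap: 85.4
grip_force: 2.1
```

Run:
```python
from bench import r
import cv2,numpy as np,pickle
A=[]
for n,(x,y) in(("top",(270,130)),("side",(260,180))):
    s=r.snapshot(n);pickle.dump(s,open(n+"1.pkl","wb"));a=s["color"][y:y+80,x:x+80,::-1]; A.append(cv2.resize(a,(400,400),interpolation=cv2.INTER_CUBIC))
cv2.imwrite("pics/c.png",np.hstack(A))
print(np.mean([(r.snapshot("top"),r.sense()["tool_pos"])[1] for _ in range(4)],0),r.sense()["ft_force"])
```

```text
[555.15789507 190.57112736  56.84355251] [ 1.43132355 -4.51714427  0.04303817]
```

View pics/c.png

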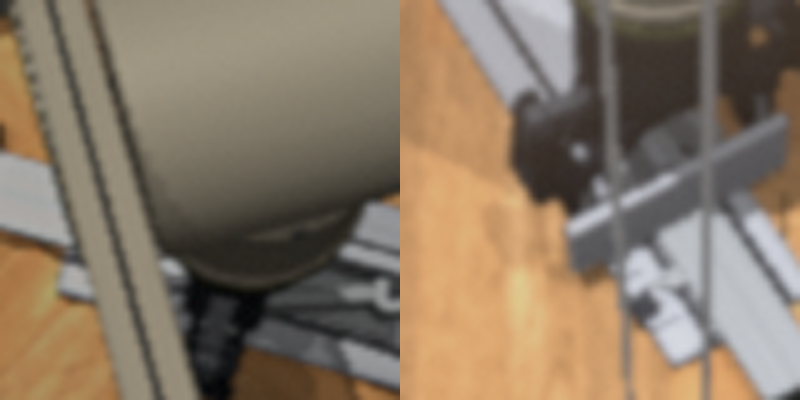

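The side view shows the dark clip ridge at about (648,302), the pointer at about (670,268), just short of it, and the plate's top corners at (568,228) and (785,125). I'll convert these to stand coordinates.

```bash
cat > m.py <<'E'
from h import *
p=pickle.load(open("p.pkl","rb"))
c,s=np.cos(p[2]),np.sin(p[2])
def inv(X): d=X[:2]-p[:2];return np.round([c*d[0]+s*d[1],-s*d[0]+c*d[1]],1)
def s5(u,v,z): return inv(ray("side",260+(u-400)/5-.4,180+v/5-.4,z))
E
python3 - <<'E'
from m import *
print("plate0",inv(sc(270,325,65)),inv(sc(440,238,65)),"plate1",s5(568,228,65),s5(785,125,65))
print("clip0",inv(sc(395,487,19)),"clip1",s5(648,302,19),"ptr0",inv(sc(350,358,16)),"ptr1",s5(670,268,16))
print("railend",s5(680,365,12),"tcp",inv(np.array([555.16,190.57])))
# projections for template check: pointer pin & clip with leg out candidates
from fit import W
for x in (p[5],): print("mark px",((proj("side",W(p,(x,-40,19)))-[260,180]+.4)*5+[400,0]))
for d in(0,5,10,15): print(d,((proj("side",W(p,(p[5]-d,-30,17)))-[260,180]+.4)*5+[400,0]), ((proj("side",W(p,(p[5]-d-26,-60,65)))-[260,180]+.4)*5+[400,0]),((proj("side",W(p,(p[5]-d-26,60,65)))-[260,180]+.4)*5+[400,0]))
E
```

```text
plate0 [ 29.1 -58.6] [28.3 59.9] plate1 [105.8 -58. ] [111.1  56.8]
clip0 [139.7 -38.7] clip1 [137.6 -35.2] ptr0 [ 47.7 -17.1] ptr1 [126.2 -16.3]
railend [170.8 -37.4] tcp [91.4  1. ]
pose [529.55 102.79   1.28  10.22   0.32 138.72] yaw 73.10576383359316 lever 0.31784268766009643 leg out needed 86.49269297659811
[ 0.19  0.23 -0.87  0.41 -0.36 -0.41 -0.91 -0.41  0.66  0.11  0.02 -0.57
  0.03 -2.12  0.24  1.   -0.62 -1.08 -0.62 -0.42 -0.63 -0.68 -0.09]
e1 [617.22 253.83  12.  ]
e2 [540.68 277.08  12.  ]
mark [608.13 223.9   19.  ]
ptr [570.56 144.91  18.  ]
p1 [594.58 110.45  65.  ]
p2 [479.76 145.32  65.  ]
hinge [507.97  48.96  58.  ]
tip [506.18 126.94  58.  ]
grip [532.52 112.57  45.  ] goal grip [557.65 195.33  45.  ] xdir [0.29 0.96]
mark px [640.5  308.43]
0 [658.73 300.41] [571.67 241.34] [792.58 124.46]
5 [653.39 292.33] [566.32 233.08] [786.93 116.69]
10 [648.07 284.27] [560.99 224.86] [781.3  108.95]
15 [642.77 276.25] [555.68 216.67] [775.7  101.25]
```

Run:
```python
import pickle,cv2,numpy as np
A=[]
for n,(x,y) in(("side0",(282,200)),("side1",(290,218))):
    a=pickle.load(open((n if n!="side0" else "side0")+".pkl","rb"))["color"][y:y+45,x:x+45,::-1]
    A.append(cv2.resize(a,(400,400),interpolation=cv2.INTER_LANCZOS4))
cv2.imwrite("pics/d.png",np.hstack(A))
```

```text
(no output)
```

View pics/d.png

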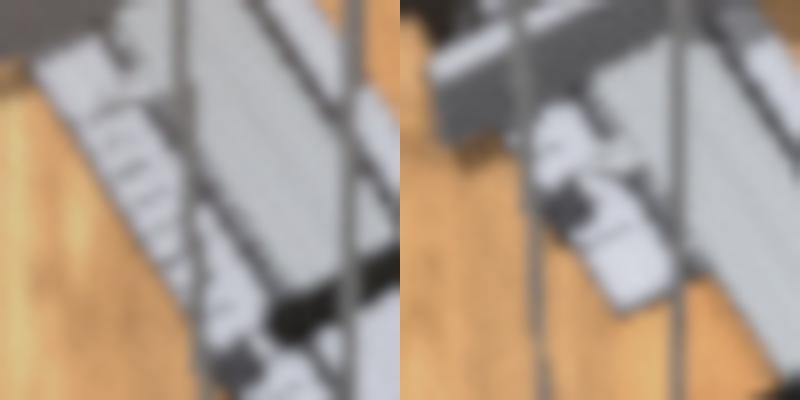

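The zoomed side view shows the pin at (620,155), which lands about 5.8 mm short of the clip centre at (568,205) along the rail. The plate shift gives 6.7 mm left and the TCP position 6.3 mm, so I advance 6 mm.

Call:
apply_moves(angular=[[0, 0, 0], [0, 0, 0], [0, 0, 0], [0, 0, 0]], travel=[[0.022, 0.072, 0], [0.022, 0.072, 0], [0, 0, 0], [0, 0, 0]], jaw=[1, 1, 1, 1])

```text
time: 6.12
tool_pos: [556.9, 196.3, 56.8]
tcp_rot: [179.9, 0.0, 73.0]
ft_force: [1.9, -5.6, -0.2]
finger_gap: 85.1
grip_force: 2.2
```

Run:
```python
from bench import r
import cv2,numpy as np,pickle
from m import inv
s=r.snapshot("side");pickle.dump(s,open("side2.pkl","wb"))
a=s["color"][205:265,280:340,::-1]
cv2.imwrite("pics/e.png",cv2.resize(a,(600,600),interpolation=cv2.INTER_LANCZOS4))
t=r.sense();print(inv(t["tool_pos"]),t["tool_pos"],t["ft_force"],t["time"])
```

```text
[97.4  1. ] [556.92312113 196.30621407  56.84273114] [ 3.06866231 -6.0639219   0.47138741] 6.175
```

View pics/e.png

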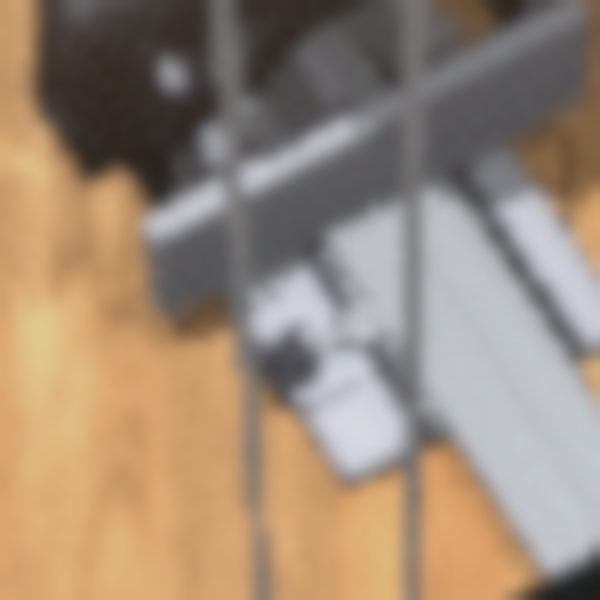

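The pin at (360,318) extrapolates onto the clip centre at (288,357), so the pointer is at the mark to within about 1 mm. I hold there, centre on the fin, then close.

Call:
apply_moves(angular=[[0, 0, 0], [0, 0, 0], [0, 0, 0], [0, 0, 0], [0, 0, 0], [0, 0, 0], [0, 0, 0], [0, 0, 0], [0, 0, 0], [0, 0, 0], [0, 0, 0], [0, 0, 0]], travel=[[0, 0, 0], [0, 0, 0.04], [0, 0, 0.04], [0.02, -0.006, 0], [0, 0, 0], [0, 0, 0], [0, 0, 0], [0, 0, 0], [0, 0, 0], [0, 0, 0], [0, 0, 0], [0, 0, 0]], jaw=[1, 1, 1, 1, 0.95, 0.9, 0.85, 0.8, 0.75, 0.7, 0.65, 0.6], force=30)

```text
time: 7.68
tool_pos: [557.7, 196.4, 60.8]
tcp_rot: [179.9, -0.0, 73.0]
ft_force: [-1.5, -6.1, 4.7]
finger_gap: 51.3
grip_force: 5.4
```

Call:
apply_moves(angular=[[0, 0, 0], [0, 0, 0], [0, 0, 0], [0, 0, 0], [0, 0, 0], [0, 0, 0], [0, 0, 0], [0, 0, 0], [0, 0, 0], [0, 0, 0], [0, 0, 0], [0, 0, 0], [0, 0, 0]], travel=[[0, 0, 0], [0, 0, 0], [0, 0, 0], [0, 0, 0], [0, 0, 0], [0, 0, 0], [0, 0, 0], [0, 0, 0], [0, 0, 0], [0, 0, 0], [0, 0, 0], [0, 0, 0], [0, 0, 0]], jaw=[0.55, 0.5, 0.45, 0.4, 0.35, 0.3, 0.25, 0.2, 0.1, 0, 0, 0, 0], force=40)

```text
time: 9.3
tool_pos: [558.8, 196.0, 60.8]
tcp_rot: [179.8, -0.1, 73.0]
ft_force: [5.1, -6.8, 0.1]
finger_gap: 16.3
grip_force: 43.5
```

Run:
```python
from bench import r
import cv2,numpy as np,pickle
from m import inv
s=r.snapshot("side");b=pickle.load(open("side2.pkl","rb"))
f=lambda i:cv2.resize(i["color"][195:265,270:340,::-1],(400,400),interpolation=cv2.INTER_LANCZOS4)
cv2.imwrite("pics/f.png",np.hstack([f(b),f(s)]))
t=r.sense();print(inv(t["tool_pos"]),t["tool_pos"],t["ft_force"],t["finger_gap"],t["grip_force"],t["time"])
```

```text
[97.7 -0.9] [558.83807707 196.03082542  60.78998729] [ 6.7729535  -6.35230201 -0.65422211] 16.225897480906642 43.45761314034462 9.35
```

View pics/f.png

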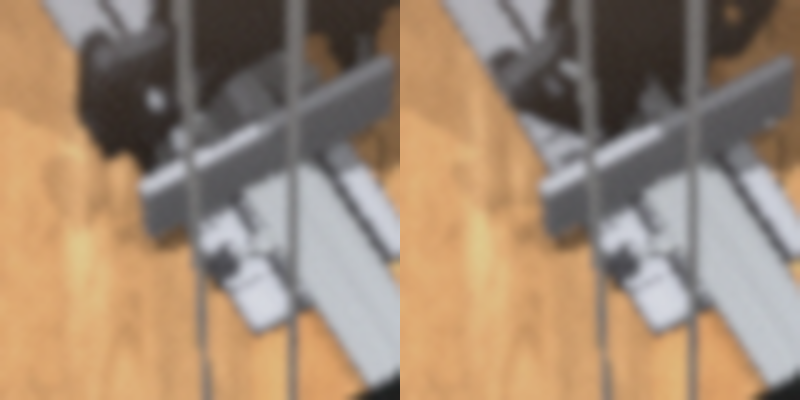

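The right half shows the fingers pinching fin and lever shut. The plate and pointer are unmoved beside the clip (about (625,262)), with a gap of 16.3 mm and 43 N grip. The plate corners match the at-mark prediction to within about 1.5 mm, so I'm handing in.

```bash
python3 -c "
from bench import r
print(r.hand_in())"
```

```text
the job is handed in; nothing more can be done
None
```

I handed the job in with the leg at the mark (within about 1.5 mm by camera) and the lever shut, both still pinched together at about 43 N. Nothing pushed against the bystanders that I could see. The hand-in returned no verdict, so I can't confirm it was passed.

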